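# Set an armrest core on the sloped gluing stand

### The job

Draw the tan armrest core out of its bay in the low plywood rack and put it down flat on the bench so that you can let go and take it again nearer its plain end. Then lay it gently on the narrow sloped bed of the gluing stand, black bracket end down in the blue shoe and up against the toe stop, and let go. Leave the slate-grey core in its bay, and leave the yellow can, the tape roll and the hammer where they are.

Things in the scene. Friction and masses are not known exactly. Their poses are not given: they have to be found in the camera images.
- core_center (a point): Centre of the tan armrest core to move: rigid bar 170 long x 50 wide x 30 high (mm), 0.15-0.31 kg, last 22 mm of one end a black steel bracket of the same section. Axes: x lengthwise from bracket end (-85) to plain end (+85), y across, z out of the top. Starts in one of the rack's two bays, bracket end sticking out 60-75 mm in front, plain end inside.
- core_bracket (a point): Middle of the tan core's black bracket end: 74 mm from core_center along the core's -x. Axes as core_center.
- spare_center (a point): Centre of the slate-grey core, same shape and size, its bracket end sticking out of the other bay. Leave it there. Axes as core_center.
- rack: Low plywood rack, fixed. Origin on the bench below the middle of its front edge; x from the open front into the rack, y across, z up. 125 deep (x 0 to 125), 186 wide, 107 high. A 30 mm high carton lies on the roof at the back (x 85 to 121). A core in a bay can only be drawn out along -x, nearly level, until its plain end has passed x = 0.
- rack_bays (a point): Middle of the rack's front edge at the height of the bay floors, 50 mm above the bench; axes as the rack's. The two bays are centred at y = -52 and +52 mm, each 70 wide and 47 high under the roof's underside, closed at the back.
- stand: Gluing stand, fixed. Origin on the bench; x points (level) uphill, y across, z up. Steel base plate 170 x 100 x 10 mm (x -95 to +75) and two posts that carry the sloped bed, which rises 30 degrees towards +x.
- bed (a point): Lower end of the sloped wooden bed: on its surface, mid-width, at the inner face of the toe stop; at stand x -90, height 75 mm. Axes: x up the slope, y across, z square to the bed, upwards. Bed 36 wide, 140 long (x 0 to 140), 10 thick. Properly laid, the core's centre is at (85, 0, 15) mm here with the core's axes along these.
- shoe (a point): Middle of the blue steel shoe round the bed's lower end, on the bed's surface 34 mm up from point bed; same axes. In the bed's frame: toe stop x -8 to 0, rising 18 mm above the bed; two side cheeks x -8 to 75, 6 thick, 60 apart inside, rising 36 mm above the bed, so there is no room for fingers beside the core there.
- can_center (a point): Centre of a yellow spray-glue can standing on the bench, 66 mm across, 190 high. Leave alone.
- tape_center (a point): Centre of a roll of tape lying flat on the bench, 92 mm across, 25 high. Leave alone.
- hammer: Hammer with a wooden handle, about 260 mm long, lying on the bench farthest from the robot, roughly crosswise; handle along its own -x, head at +x. Leave alone.
There are look-alikes about, which are no part of the job. Leave any purple or red look-alike of the part that bears core_center alone.

How it is judged (in metres and radians):
On the way:
1. the tan core lies flat on the bench, at rest and let go (height (world z) of core_center below 0.022 m and angle between core_center's own z axis and vertical below 0.1 rad and contact force between the fingers and core below 0.1 N and linear speed of core below 0.02 m/s), for 0.2 s.
At the end, for the whole second after the job is handed in: The tan core lies at rest on the stand's bed, bracket end down: its centre 78 to 95 mm up the bed from the toe stop (85 when touching it), within 9 mm of mid-width and 9 to 21 mm above the bed's surface, its length and its top face within 0.1 rad of the bed's; released (x of core_center in the frame of bed between 0.078 and 0.095 m and y of core_center in the frame of bed between -0.009 and 0.009 m and z of core_center in the frame of bed between 0.009 and 0.021 m and angle between the x axis of core_center and the x axis of bed, either way round below 0.1 rad and angle between the z axis of core_center and the z axis of bed, either way round below 0.1 rad and x of core_bracket in the frame of bed below 0.03 m and linear speed of core below 0.02 m/s and contact force between each of the arm, the fingers and core below 0.1 N).
It fails at once if the core is slammed on to the stand (over 80 N) (contact force between core and stand above 80 N).
It fails at once if the slate-grey core is moved over 25 mm (distance of spare_center from where it was at the start of the episode above 0.025 m).
It fails at once if the can is moved over 25 mm (distance of can_center from where it was at the start of the episode above 0.025 m).
It fails at once if the tape is moved over 25 mm (distance of tape_center from where it was at the start of the episode above 0.025 m).
It fails at once if the hammer is moved over 25 mm (distance of hammer from where it was at the start of the episode above 0.025 m).
It also fails if it takes over 64 s, if anything falls off the work surface, if the arm or the gripper's body presses on something with over 40 N, if the wrist force passes 120 N, or if a joint passes its speed limit or range.

### The arm

A 6-joint arm with a two-finger parallel gripper is mounted at the origin on the work surface. World frame = base frame: x ahead of the robot, y to its left, z up, the work surface at z = 0. Lengths are in mm, angles in degrees, forces in N, time in s.
With the tool pointing down it reaches from about 350 to 850 mm from the base axis. Payload 8.1 kg.
Tool frame: the origin (TCP) lies midway between the tips of the shut fingers; the grasp point (between the pads) lies 19 mm behind it; z points along the fingers, y is the line along which they close (so a half turn about z gives the same grasp; the last joint's range is limited). The gripper opens to 85 mm and grips with 20 to 120 N. Pads are 22 mm wide; open, the fingers measure 114 mm over their backs; the gripper's body (76 mm by 85 mm) begins 54 mm behind the grasp point. The pads swing forward as they close: fully open they stand 13 mm farther back than shut.
Start: joints at [-80.695, 7.471, 85.268, -0, 87.261, -4.893], TCP at [147.183, -581.672, 231.292] pointing down, gripper open.
Joint ranges: [-169.43, 169.43], [-51.17, 129.36], [1.28, 143.12], [-76.62, 256.62], [0, 156.53], [-152.29, 152.29]. Speed limits (degrees/s): [136.94, 136.94, 159.86, 180, 180, 180].

### API

Orientations are given as [roll, pitch, yaw] about the fixed x, y, z axes, in that order (R = Rz(yaw) Ry(pitch) Rx(roll)).
In Python, from bench import r gives the robot as it stands.
- The arm moves only by the tool send_rows, never from a script. Its argument "increments" is a list of rows, each a list of 6 numbers: the shift along the tool's x, y, z in mm, then the turn, a rotation vector about the tool's x, y, z in rad. A call has 1 to 5 rows; each row shifts and turns the commanded pose from where the row before left it, along the tool's axes as they then stand; what a row does not reach is not made up. A row lasts 1/8 s, in which the tool goes at most 62.5 mm and 10.7 degrees, less where a joint would pass 70% of its speed; a pose out of reach is approached as far as the arm can. A call is refused whole if a number of a shift passes 62.5 or a number of a turn 0.188, either way. A call with a gripper value outside its range is refused whole. "grip" is the closure, from -1 (fully open) to 1 (shut), set as the call begins (left out, the last holds). The fingers move at their own pace and stop on an object; "grip_force" is the grip in N (left out, the last holds). Time passes only in rows, so rows that do not move let the fingers close. It gives the time, the measured TCP pose, the force, the opening and the grip force at its end, in the units of the state.
- r.sense(): the state, without advancing time (a new reading comes with each control period).
- r.snapshot(name): name is "scene" or "top"; returns a dict with "img" (420x560x3 uint8, blue, green, red), "z_map" (420x560 float32, mm along the optical axis (not along the pixel's ray), 0 where there is no reading), "fx", "fy", "cx", "cy" (pixels), "D" ([k1, k2, p1, p2, k3] as OpenCV has them; the pictures are not rectified), "view" (4x4, takes a point from world to camera coordinates). Camera axes: x right, y down, z forward; pixel columns grow to the right and rows downward; lengths in mm; the calibration is good to about 2 mm. A picture is of the moment at which its call begins.
- r.hand_in(): hands the job in; it is judged then, once.
The state is a dict: "time": time; "joint_pos": joint angles; "qd": joint speeds; "joint_efforts": joint torques, N m; "tool_pos": TCP position; "tcp_rot": TCP orientation; "ft_force": force on the tool from outside, world axes, zero at the start; "wrist_torque": the same for the moment, N m; "finger_gap": finger opening in mm; "grip_force": force on a finger pad.
Only numpy, scipy, OpenCV 4.12 (cv2) and the standard library are available. Lean on these libraries where they do the work, as an engineer would, in place of code of your own. Each camera call takes 0.05 s, during which the arm holds its last target. There are 200 camera calls.

## Working session

There is one attempt and no reset: what is moved stays moved. The work goes in short steps, Python scripts to look and compute and a tool call to move; the robot and the scene stay as the last step left them, time stands still between calls to the robot, and variables do not carry over. Pictures are saved under pics/ and viewed, at most 10 in all, crops included, and the job is handed in when it is done.

Besides the shell and the picture viewer there is one more tool, called in YAML: its name, and indented under it one key for each argument. send_rows: Moves the arm, as the interface text tells. Its arguments: {"type":"object","properties":{"increments":{"type":"array"},"grip":{"type":"number"},"grip_force":{"type":"number"}},"required":["increments"]}

```bash
mkdir -p pics
cat > h.py <<'E'
import numpy as np, cv2
from bench import r
def snap(n,f):
    s=r.snapshot(n); np.savez('pics/'+f+'.npz',**s); cv2.imwrite('pics/'+f+'.png',s['img']); return s
def load(f): return dict(np.load('pics/'+f+'.npz'))
def pts(s,uv,z=None):
    """world points of pixels; depth from map (3x3 median) or intersect plane world z"""
    K=np.array([[s['fx'],0,s['cx']],[0,s['fy'],s['cy']],[0,0,1.]]);V=np.linalg.inv(s['view'])
    uv=np.array(uv,float).reshape(-1,2);n=cv2.undistortPoints(uv[:,None],K,s['D'])[:,0]
    out=[]
    for (u,v),(a,b) in zip(uv,n):
        d=V[:3,:3]@[a,b,1];o=V[:3,3]
        if z is None:
            u,v=int(round(u)),int(round(v));p=s['z_map'][v-1:v+2,u-1:u+2];p=p[p>0];t=np.median(p) if len(p) else np.nan
        else: t=(z-o[2])/d[2]
        out.append(o+t*d)
    return np.array(out)
def cloud(s):
    h,w=s['z_map'].shape;K=np.array([[s['fx'],0,s['cx']],[0,s['fy'],s['cy']],[0,0,1.]]);V=np.linalg.inv(s['view'])
    u,v=np.meshgrid(np.arange(w),np.arange(h));n=cv2.undistortPoints(np.stack([u,v],-1).reshape(-1,1,2).astype(float),K,s['D'])[:,0]
    z=s['z_map'].reshape(-1,1);P=np.hstack([n*z,z])@V[:3,:3].T+V[:3,3];P[z[:,0]==0]=np.nan
    return P.reshape(h,w,3)
E
python3 - <<'E'
from h import *
np.set_printoptions(suppress=True,precision=1)
for n in('scene','top'):
    s=snap(n,n+'0');print(n,np.linalg.inv(s['view'])[:3,3],s['fx'])
print(r.sense())
E
```

```text
scene [1391.2  423.3 1091.5] 479.09404558077125
top [ 379.7   -0.9 1378.5] 543.8705028055584
{'time': 0.1, 'joint_pos': array([-80.7,   7.5,  85.3,   0. ,  87.3,  -4.9]), 'qd': array([ 0. , -0.2, -0.1, -0.1,  0.1, -0. ]), 'joint_efforts': array([  0. , -57.1, -50.2,  -0. ,   0. ,   0. ]), 'tool_pos': array([ 147.1, -581.2,  230.3]), 'tcp_rot': array([-179.9,   -0. ,   14.2]), 'ft_force': array([ 0.6, -0.7, -0. ]), 'wrist_torque': array([ 0., -0., -0.]), 'grip_force': 0.0, 'finger_gap': 85.22934918879122}
```

View pics/scene0.png

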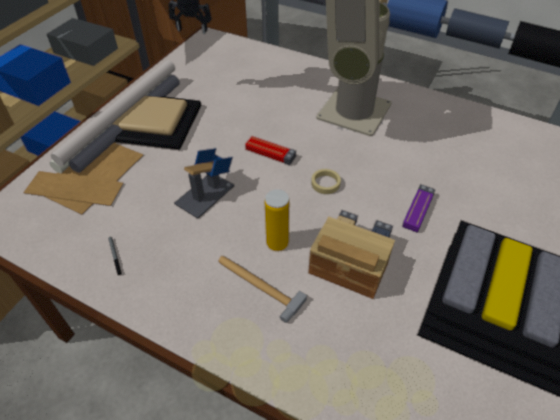

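View pics/top0.png

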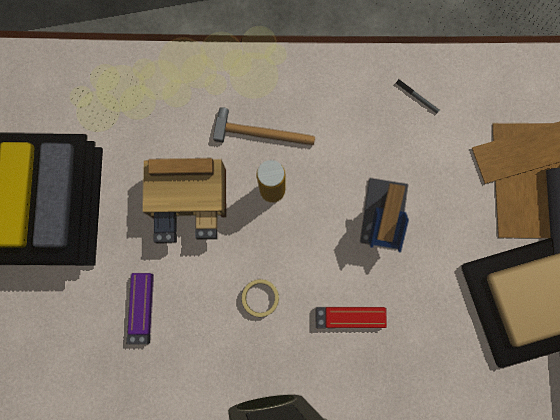

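The scene view shows the rack at about (350,255), the stand at (205,185), the can at (277,220) and the hammer at (265,285). In the top view, the tan core's end is at (206,225), the grey one is at (164,228), and the stand is at (388,215) with the shoe end at (390,240). Next I'll enlarge the two work areas.

Run:
```python
from h import *
i=load('top0')['img']
a=cv2.resize(i[150:250,130:230],None,fx=4,fy=4,interpolation=2);b=cv2.resize(i[170:270,340:440],None,fx=4,fy=4,interpolation=2)
cv2.imwrite('pics/c1.png',np.hstack([a,b]))
```

```text
(no output)
```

View pics/c1.png

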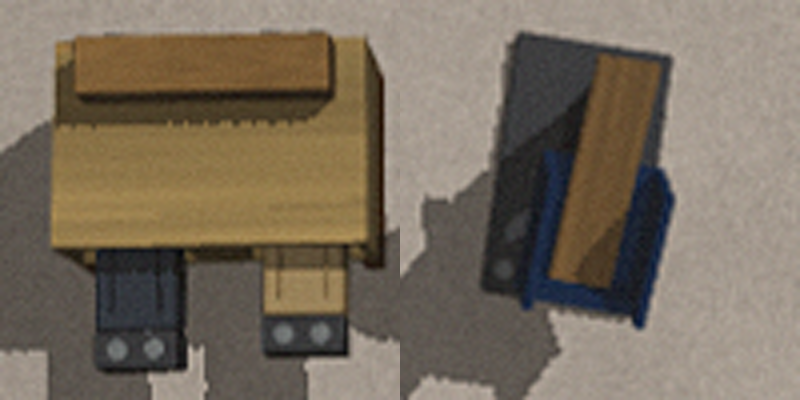

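The left half shows the rack roof's front corners at crop (52,245) and (380,245), and the tan core's front corners at (262,355) and (347,355). The right half shows the bed's top corners at (600,53) and (660,62), its lower end near (552,278) and (608,290), and the shoe.

Run:
```python
from h import *
np.set_printoptions(suppress=True,precision=1)
s=load('top0')
A=lambda l:[(129.6+u/4,149.6+v/4) for u,v in l]
B=lambda l:[(339.6+(u-400)/4,169.6+v/4) for u,v in l]
print('roof',pts(s,A([(52,245),(380,245),(370,38),(55,40)]),107))
print('tan z80',pts(s,A([(262,355),(347,355),(263,252),(346,252)]),80))
print('tan depth',pts(s,A([(290,290),(320,290),(305,300)])))
print('spare',pts(s,A([(97,369),(186,369)]),80))
print('roof d',pts(s,A([(100,200),(300,200)])))
print('base z10',pts(s,B([(517,33),(670,57),(487,290)]),10))
print('bedtop',pts(s,B([(600,53),(660,62)]),145)); print('bedlow',pts(s,B([(552,278),(608,290)]),75))
print('shoe cheeks',pts(s,B([(545,152),(650,168)]),None))
# bed fit using both cameras: brown pixels
from scipy import ndimage
for n in('top0','scene0'):
    s=load(n);P=cloud(s);h=cv2.cvtColor(s['img'],cv2.COLOR_BGR2HSV)
    c=pts(load('top0'),B([(610,150)]))[0]
    near=(np.hypot(P[...,0]-c[0],P[...,1]-c[1])<110)&(P[...,2]>60)&(P[...,2]<160)
    m=near&(h[...,0]<25)&(h[...,1]>70)
    m=ndimage.binary_erosion(m,iterations=1)
    Q=P[m];q=Q.mean(0);print(n,'centre',c,q,len(Q))
    U,S,W=np.linalg.svd(Q-q);nn=W[2]*np.sign(W[2,2]);print(' normal',nn,'tilt',np.degrees(np.arccos(nn[2])),'az',np.degrees(np.arctan2(-nn[1],-nn[0])),'axis az',np.degrees(np.arctan2(*(W[0]*np.sign(W[0,2]))[[1,0]])),'rms',S[2]/len(Q)**.5, 'zr',Q[:,2].min(),Q[:,2].max())
    m=near&(h[...,0]>100)&(h[...,0]<125)&(h[...,1]>120)
    print(' blue',m.sum(),np.nanmin(P[m],0),np.nanmax(P[m],0))
    # roof
    m=(abs(P[...,2]-107)<6)&(P[...,1]>80)&(P[...,1]<400)&(P[...,0]>300)
    print(' roof rect',cv2.minAreaRect(P[m][:,:2].astype(np.float32)))
```

```text
roof [[591.6 333.4 107. ]
 [593.3 140.4 107. ]
 [719.4 149.6 107. ]
 [716.1 337.6 107. ]]
tan z80 [[530.4 212.2  80. ]
 [530.8 161.4  80. ]
 [592.9 213.8  80. ]
 [593.4 163.8  80. ]]
tan depth [[569.7 196.6  81.5]
 [570.  178.8  80.1]
 [564.  187.7  79.3]]
spare [[521.3 310.1  80. ]
 [521.7 257.2  80. ]]
roof d [[619.1 306.7 106.2]
 [620.1 188.6 106.5]]
base z10 [[ 698.8 -217.9   10. ]
 [ 683.8 -315.5   10. ]
 [ 532.5 -196.2   10. ]]
bedtop [[ 655.9 -244.2  145. ]
 [ 650.8 -278.6  145. ]]
bedlow [[ 532.8 -226.1   75. ]
 [ 525.9 -259.5   75. ]]
shoe cheeks [[ 605.2 -219.   100.9]
 [ 595.7 -280.5  102.9]]
top0 centre [ 603.4 -253.8  119.7] [ 592.  -251.6  111.7] 769
 normal [-0.5  0.1  0.9] tilt 29.604243974623024 az -6.83293176404775 axis az -9.309052595303477 rms 2.439009038671323 zr 70.28682142505409 147.84883703026367
 blue 348 [ 502.  -285.8   64.8] [ 604.6 -204.8  152.3]
 roof rect ((654.9475708007812, 243.47976684570312), (128.0343017578125, 186.73301696777344), 1.6406865119934082)
scene0 centre [ 603.4 -253.8  119.7] [ 619.2 -248.5  126.5] 162
 normal [-0.5  0.1  0.9] tilt 28.216482954877648 az -14.857681344659586 axis az -4.939617821850198 rms 2.2355689643271592 zr 95.6778740180174 148.41858612824967
 blue 448 [ 511.7 -282.6   60.4] [ 605.8 -203.3  145. ]
 roof rect ((655.15234375, 244.44931030273438), (130.9628448486328, 185.37901306152344), 1.5237505435943604)
```

send_rows:
  increments:
    - [0,0,0,0,0,0.111]
    - [0,0,0,0,0,0.111]
    - [39,-27,-3,0,0,0]
    - [39,-27,-3,0,0,0]
    - [39,-27,-3,0,0,0]
  grip: -1
  grip_force: 100

```text
time: 0.72
tool_pos: [262.9, -496.5, 239.8]
tcp_rot: [-180.0, 0.0, 1.4]
ft_force: [0.6, -0.4, -0.7]
finger_gap: 85.7
grip_force: 0.0
```

send_rows:
  increments:
    - [39,-27,-3,0,0,0]
    - [39,-27,-3,0,0,0]
    - [39,-27,-3,0,0,0]
    - [39,-27,-3,0,0,0]
    - [39,-27,-3,0,0,0]

```text
time: 1.35
tool_pos: [454.5, -356.5, 254.9]
tcp_rot: [-180.0, 0.0, 1.5]
ft_force: [-0.1, -0.3, 0.7]
finger_gap: 85.5
grip_force: 0.0
```

send_rows:
  increments:
    - [39,-27,-3,0,0,0]
    - [39,-27,-3,0,0,0]
    - [4,-50,0,0,0,0]
    - [4,-50,0,0,0,0]
    - [4,-50,0,0,0,0]

```text
time: 1.98
tool_pos: [538.0, -149.8, 260.6]
tcp_rot: [-180.0, 0.1, 1.5]
ft_force: [0.4, 0.7, 0.9]
finger_gap: 85.4
grip_force: 0.0
```

send_rows:
  increments:
    - [4,-50,0,0,0,0]
    - [4,-50,0,0,0,0]
    - [4,-50,0,0,0,0]
    - [4,-50,0,0,0,0]
    - [4,-50,0,0,0,0]

```text
time: 2.6
tool_pos: [551.4, 100.6, 260.9]
tcp_rot: [180.0, 0.0, 1.5]
ft_force: [0.9, 0.9, -0.9]
finger_gap: 85.2
grip_force: 0.0
```

send_rows:
  increments:
    - [5.5,-43,0,0,0,0]
    - [5.5,-43,0,0,0,0]
    - [0,0,40,0,0,0]
    - [0,0,40,0,0,0]
    - [0,0,40,0,0,0]
  grip: -0.6

```text
time: 3.22
tool_pos: [560.1, 185.4, 139.6]
tcp_rot: [180.0, 0.0, 1.5]
ft_force: [0.3, 0.3, 0.0]
finger_gap: 68.1
grip_force: 0.0
```

Run:
```python
from h import *
s=snap('top','t1');q=snap('scene','s1');print(r.sense()['tool_pos'],r.sense()['finger_gap'])
a=cv2.resize(s['img'][150:260,130:240],(400,400),interpolation=2);b=cv2.resize(q['img'][150:290,300:440],(400,400),interpolation=2)
cv2.imwrite('pics/c2.png',np.hstack([a,b]))
```

```text
[556.4593197  184.34992912 135.08714287] 68.35010854185253
```

View pics/c2.png

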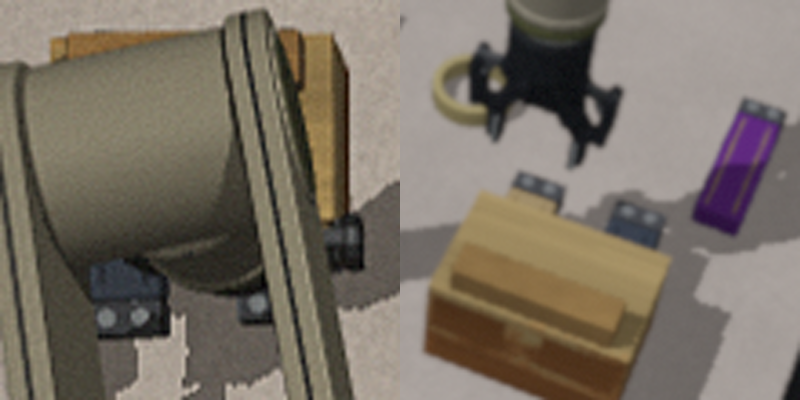

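The gripper hangs above the tan core's end, with the fingers at crop (495,130) and (575,155) on either side of the bracket at (540,185). The spare core is clear.

send_rows:
  increments:
    - [1,-2,20,0,0,0]
    - [0,0,20,0,0,0]
    - [0,0,10,0,0,0]
    - [0,0,0,0,0,0]
    - [0,0,0,0,0,0]

```text
time: 3.95
tool_pos: [562.0, 187.4, 92.1]
tcp_rot: [-180.0, -0.1, 1.5]
ft_force: [0.3, -0.4, -0.1]
finger_gap: 68.2
grip_force: 0.0
```

```bash
python3 -c "
from h import *
print(r.sense())"
```

```text
{'time': 3.95, 'joint_pos': array([ 1.34798940e+01,  1.23666660e+01,  9.47501920e+01, -5.37419382e-05,
        7.28183207e+01,  1.02003114e+02]), 'qd': array([ 0.04798032, -0.45963883, -0.26198737,  0.06082767, -0.07061724,
        0.00531699]), 'joint_efforts': array([ 8.24093266e-03, -5.69835341e+01, -4.58048880e+01, -7.60072521e-05,
        2.10895232e-02, -1.91145496e-04]), 'tool_pos': array([562.02517645, 187.37182304,  92.0869672 ]), 'tcp_rot': array([-1.79986570e+02, -6.34146709e-02,  1.47678833e+00]), 'ft_force': array([ 0.28122213, -0.38600815, -0.10576637]), 'wrist_torque': array([0.01763005, 0.01558757, 0.03043088]), 'grip_force': 0.0, 'finger_gap': 68.15514766889731}
```

send_rows:
  increments:
    - [-1,0,14,0,0,0]
    - [0,0,14,0,0,0]
    - [0,0,12,0,0,0]
    - [0,0,0,0,0,0]
    - [0,0,0,0,0,0]

```text
time: 4.58
tool_pos: [560.6, 187.3, 51.4]
tcp_rot: [-180.0, -0.0, 1.5]
ft_force: [0.4, 0.2, -1.2]
finger_gap: 68.4
grip_force: 0.0
```

send_rows:
  increments:
    - [0,0,0,0,0,0]
    - [0,0,0,0,0,0]
    - [0,0,0,0,0,0]
    - [0,0,0,0,0,0]
    - [0,0,0,0,0,0]
  grip: 1
  grip_force: 90

```text
time: 5.2
tool_pos: [561.1, 187.5, 52.5]
tcp_rot: [-180.0, -0.1, 1.5]
ft_force: [-1.8, -1.0, 5.6]
finger_gap: 48.9
grip_force: 91.4
```

send_rows:
  increments:
    - [0,0,-3,0,0,0]
    - [0,0,-3,0,0,0]
    - [-10,0,0,0,0,0]
    - [-20,0,0,0,0,0]
    - [-20,0,0,0,0,0]

```text
time: 5.82
tool_pos: [509.1, 185.8, 56.8]
tcp_rot: [180.0, 0.1, 1.5]
ft_force: [-0.4, 0.3, -2.3]
finger_gap: 48.6
grip_force: 92.1
```

send_rows:
  increments:
    - [-25,0,0,0,0,0]
    - [-25,0,0,0,0,0]
    - [-25,0,0,0,0,0]
    - [-15,0,0,0,0,0]
    - [0,0,0,0,0,0]

```text
time: 6.45
tool_pos: [419.1, 183.5, 56.9]
tcp_rot: [180.0, 0.0, 1.5]
ft_force: [0.2, -0.7, -1.7]
finger_gap: 48.5
grip_force: 92.2
```

Run:
```python
from h import *
s=snap('top','t2');q=snap('scene','s2');print(r.sense()['tool_pos'],r.sense()['finger_gap'],r.sense()['ft_force'])
a=cv2.resize(s['img'][170:300,130:260],(400,400),interpolation=2);b=cv2.resize(q['img'][130:270,300:440],(400,400),interpolation=2)
cv2.imwrite('pics/c3.png',np.hstack([a,b]))
```

```text
[420.76377811 183.69700071  57.44209146] 48.80012951053033 [ 0.19393876 -0.49040828 -1.30206095]
```

View pics/c3.png

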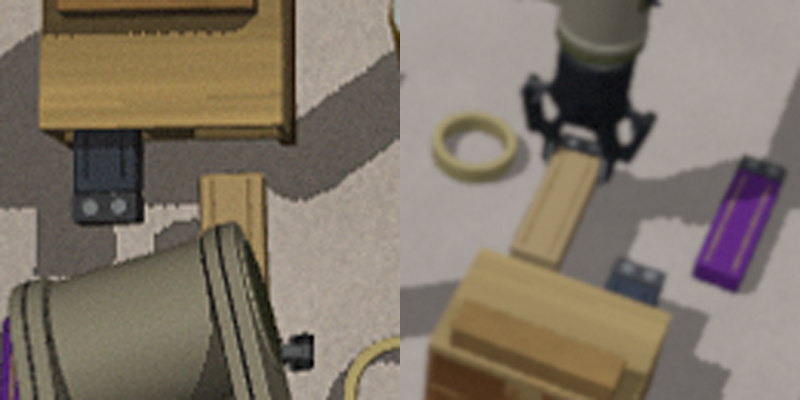

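The core is clear of the rack and level. Its plain end is at crop (232,175), a gap ahead of the rack front, and the tape and spare core are untouched. I'll lower it now.

send_rows:
  increments:
    - [0,0,18,0,0,0]
    - [0,0,18,0,0,0]
    - [0,0,12,0,0,0]
    - [0,0,3,0,0,0]
    - [0,0,1,0,0,0]

```text
time: 7.18
tool_pos: [420.9, 183.7, 5.5]
tcp_rot: [-180.0, -0.0, 1.5]
ft_force: [0.6, 0.4, -1.9]
finger_gap: 48.8
grip_force: 92.2
```

send_rows:
  increments:
    - [0,0,1,0,0,0]
    - [0,0,0,0,0,0]
    - [0,0,0,0,0,0]

```text
time: 7.55
tool_pos: [420.8, 183.7, 4.6]
tcp_rot: [-180.0, -0.0, 1.5]
ft_force: [-1.2, 0.6, -2.1]
finger_gap: 48.4
grip_force: 92.2
```

send_rows:
  increments:
    - [0,0,1,0,0,0]
    - [0,0,0,0,0,0]
    - [0,0,1,0,0,0]
    - [0,0,0,0,0,0]

```text
time: 8.05
tool_pos: [420.6, 183.7, 2.6]
tcp_rot: [180.0, -0.0, 1.5]
ft_force: [-2.8, -0.5, 4.2]
finger_gap: 48.6
grip_force: 92.5
```

send_rows:
  increments:
    - [0,0,0,0,0,0]
    - [0,0,0,0,0,0]
    - [0,0,0,0,0,0]
    - [0,0,0,0,0,0]
    - [0,0,0,0,0,0]
  grip: -0.8

```text
time: 8.68
tool_pos: [420.5, 183.6, 2.3]
tcp_rot: [180.0, -0.0, 1.5]
ft_force: [0.0, -0.6, -0.3]
finger_gap: 76.9
grip_force: 0.0
```

send_rows:
  increments:
    - [0,0,-15,0,0,0]
    - [0,0,-30,0,0,0]
    - [0,0,-45,0,0,0]
    - [0,-50,-30,0,0,0]
    - [-20,-50,0,0,0,0]

```text
time: 9.3
tool_pos: [401.1, 285.4, 127.6]
tcp_rot: [-179.8, -0.4, 1.3]
ft_force: [0.0, 0.5, -0.8]
finger_gap: 76.9
grip_force: 0.0
```

Run:
```python
from h import *
np.set_printoptions(suppress=True,precision=1)
for n in('top','scene'):
    s=snap(n,n[0]+'3');P=cloud(s)
    m=(abs(P[...,2]-30)<7)&(abs(P[...,1]-184)<60)&(P[...,0]>350)&(P[...,0]<588)
    R=cv2.minAreaRect(P[m][:,:2].astype(np.float32));print(n,m.sum(),R,np.median(P[m],0))
s=load('t3');cv2.imwrite('pics/c4.png',cv2.resize(s['img'][180:320,120:280],None,fx=4,fy=4,interpolation=2))
```

```text
top 1364 ((476.8782043457031, 186.01898193359375), (169.63133239746094, 50.034942626953125), 3.618136405944824) [475.2 185.5  29.8]
scene 592 ((461.720458984375, 187.69735717773438), (140.40512084960938, 50.842750549316406), 3.683509111404419) [465.1 187.9  31.2]
```

View pics/c4.png

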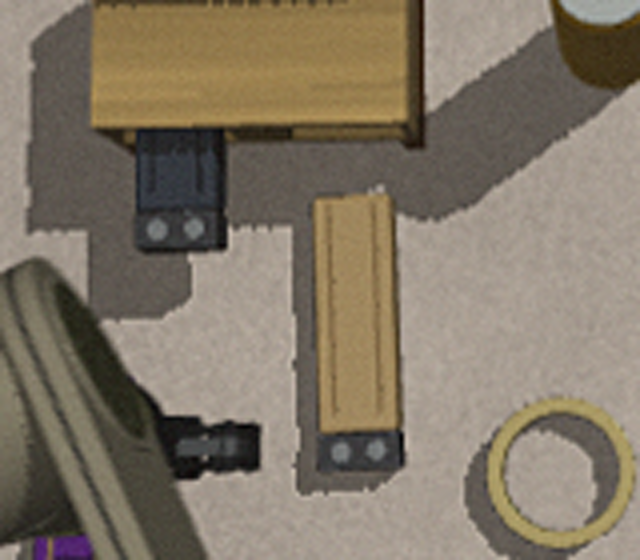

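The core lies flat at (477,186) with yaw 3.6°, its bracket at crop (360,450) and plain end at (352,197). The rectangle fit of 169.6 x 50 mm and height of 30 match the core. I'll regrip it at core +35.

send_rows:
  increments:
    - [0,0,0,0,0,-0.035]
    - [35,34.5,0,0,0,0]
    - [35,34.5,0,0,0,0]
    - [35,34.5,0,0,0,0]
    - [0,0,0,0,0,0]

```text
time: 10.02
tool_pos: [511.4, 182.2, 122.5]
tcp_rot: [179.9, -0.0, 3.3]
ft_force: [-0.7, 0.1, -0.3]
finger_gap: 77.0
grip_force: 0.0
```

send_rows:
  increments:
    - [0,0,0,0,0,0]
    - [0,0,0,0,0,0]

```text
time: 10.28
tool_pos: [508.3, 186.3, 122.2]
tcp_rot: [-180.0, 0.0, 3.5]
ft_force: [-0.2, -0.4, -0.4]
finger_gap: 76.4
grip_force: 0.0
```

send_rows:
  increments:
    - [2,-1.5,40,0,0,0]
    - [0,0,40,0,0,0]
    - [0,0,25,0,0,0]
    - [0,0,10,0,0,0]
    - [0,0,3,0,0,0]

```text
time: 10.9
tool_pos: [510.7, 188.2, 4.4]
tcp_rot: [180.0, 0.0, 3.5]
ft_force: [0.5, 0.1, -0.4]
finger_gap: 77.0
grip_force: 0.0
```

send_rows:
  increments:
    - [0,0,2,0,0,0]
    - [0,0,0,0,0,0]
    - [0,0,0,0,0,0]

```text
time: 11.28
tool_pos: [511.6, 187.9, 3.1]
tcp_rot: [-180.0, -0.1, 3.5]
ft_force: [-0.6, 1.0, 0.3]
finger_gap: 76.6
grip_force: 0.0
```

send_rows:
  increments:
    - [0,0,0,0,0,0]
    - [0,0,0,0,0,0]
    - [0,0,0,0,0,0]
    - [0,0,0,0,0,0]
    - [0,0,0,0,0,0]
  grip: 1

```text
time: 11.9
tool_pos: [511.6, 188.0, 3.0]
tcp_rot: [-180.0, -0.1, 3.5]
ft_force: [-0.2, 0.3, 5.3]
finger_gap: 48.3
grip_force: 93.9
```

send_rows:
  increments:
    - [0,0,-10,0,0,0]
    - [0,0,-30,0,0,0]
    - [0,0,-40,0,0,0]
    - [0,0,-45,0,0,0]
    - [0,0,-45,0,0,0]
  grip_force: 110

```text
time: 12.52
tool_pos: [510.2, 187.6, 173.5]
tcp_rot: [180.0, 0.1, 3.5]
ft_force: [0.5, 0.1, -2.1]
finger_gap: 47.9
grip_force: 113.5
```

send_rows:
  increments:
    - [0,0,-45,0,0,0]
    - [0,0,-32,0,0,0]
    - [0,0,0,0,0,0.1]
    - [0,0,0,0,0,0.1]
    - [0,0,0,0,0,0]

```text
time: 13.15
tool_pos: [510.6, 187.6, 249.1]
tcp_rot: [180.0, 0.0, -7.9]
ft_force: [0.4, 0.4, -1.7]
finger_gap: 48.2
grip_force: 113.4
```

send_rows:
  increments:
    - [6,16,0,0,0,0]
    - [11,28,0,0,0,0]
    - [11,29,0,0,0,0]
    - [11,29,0,0,0,0]
    - [11,29,0,0,0,0]

```text
time: 13.78
tool_pos: [542.3, 49.0, 249.1]
tcp_rot: [180.0, 0.0, -7.9]
ft_force: [1.5, -0.0, -1.4]
finger_gap: 48.2
grip_force: 113.5
```

send_rows:
  increments:
    - [11,29,0,0,0,0]
    - [11,29,0,0,0,0]
    - [11,29,0,0,0,0]
    - [11,29,0,0,0,0]
    - [11,29,0,0,0,0]

```text
time: 14.4
tool_pos: [576.3, -102.2, 249.1]
tcp_rot: [180.0, 0.0, -7.9]
ft_force: [1.1, -0.3, -1.1]
finger_gap: 48.4
grip_force: 113.5
```

send_rows:
  increments:
    - [11,29,0,0,0,0]
    - [11,29,0,0,0,0]
    - [11,29,0,0,0,0]
    - [11,29,0,0,0,0]
    - [9,24,0,0,0,0]

```text
time: 15.02
tool_pos: [609.0, -248.4, 248.8]
tcp_rot: [180.0, 0.1, -7.9]
ft_force: [-0.5, 0.1, -1.9]
finger_gap: 48.3
grip_force: 113.5
```

send_rows:
  increments:
    - [0,0,0,0,0.131,0]
    - [0,0,0,0,0.131,0]
    - [0,0,0,0,0.131,0]
    - [0,0,0,0,0.131,0]
    - [0,0,0,0,0,0]

```text
time: 15.65
tool_pos: [606.0, -245.9, 245.2]
tcp_rot: [-179.9, -29.7, -8.1]
ft_force: [0.5, 0.6, -2.5]
finger_gap: 48.1
grip_force: 113.7
```

send_rows:
  increments:
    - [0,0,0,0,0,0]
    - [0,0,0,0,0,0]

```text
time: 15.9
tool_pos: [611.1, -247.0, 251.3]
tcp_rot: [179.9, -30.1, -7.9]
ft_force: [-0.2, -0.1, -1.6]
finger_gap: 48.1
grip_force: 113.7
```

Run:
```python
from h import *
s=snap('top','t4');q=snap('scene','s4');e=r.sense();print(e['tool_pos'],e['tcp_rot'],e['joint_pos'])
a=cv2.resize(s['img'][150:290,320:460],(400,400),interpolation=2);b=cv2.resize(q['img'][70:230,130:290],(400,400),interpolation=2)
cv2.imwrite('pics/c5.png',np.hstack([a,b]))
```

```text
[ 610.85070176 -246.53775484  250.55294564] [179.94398464 -30.05092123  -7.90171465] [-33.29024082  -9.98708777 105.58519051  14.66159409  57.64914902
  59.70252206]
```

View pics/c5.png

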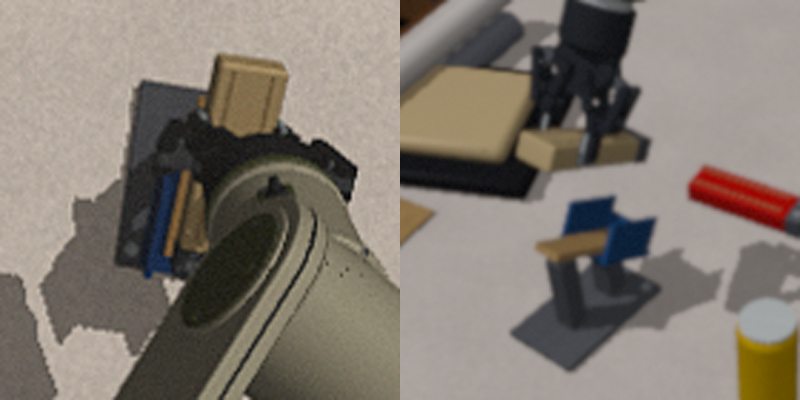

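The scene crop shows the core held above the stand, parallel to the bed and bracket towards the robot at (645,145). Before lowering I'll check the core-in-hand and bed frames against the depth data.

```bash
cat >> h.py <<'E'
from scipy.spatial.transform import Rotation as Ro
BO=np.array([528.9,-244.5,75]);BR=Ro.from_euler('xyz',[0,-30,-8],degrees=True).as_matrix()
def hsv(s): return cv2.cvtColor(s['img'],cv2.COLOR_BGR2HSV)
E
python3 - <<'E'
from h import *
np.set_printoptions(suppress=True,precision=1)
pc=lambda Q:[np.percentile(Q,p,axis=0) for p in(2,50,98)]
t=np.array([610.9,-246.6,250.8]);CR=Ro.from_euler('xyz',[0,-30,-7.9],degrees=True).as_matrix()
c=t-CR@[34.7,0,-12]
for n in('t4','s4'):
    s=load(n);P=cloud(s);h=hsv(s);Q=(P-c)@CR
    m=(h[...,0]<25)&(h[...,1]>60)&(abs(Q)<[100,40,30]).all(-1)
    print(n,'core',m.sum(),*pc(Q[m])); m2=m&(Q[...,2]>11); print('  top',m2.sum(),*pc(Q[m2]))
for n in('top0','t1','scene0','s2'):
    s=load(n);P=cloud(s);h=hsv(s);Q=(P-BO)@BR
    b=(h[...,0]>100)&(h[...,0]<125)&(h[...,1]>120)&(Q>[-30,-60,-40]).all(-1)&(Q<[100,60,60]).all(-1)
    w=(h[...,0]<25)&(h[...,1]>70)&(abs(Q[...,2])<8)&(Q[...,0]>-10)&(Q[...,0]<155)&(abs(Q[...,1])<40)
    print(n,'bed',w.sum(),*pc(Q[w]));print('   blue',b.sum(),*pc(Q[b]))
    k=w&(Q[...,0]>80)&(Q[...,0]<130);print('   upper',*pc(Q[k]))
    k=b&(Q[...,2]>25);print('   cheek tops +y',np.median(Q[k&(Q[...,1]>0)],0),'-y',np.median(Q[k&(Q[...,1]<0)],0))
E
```

```text
t4 core 878 [-57.5 -25.   -6.7] [57.3  7.4 14.7] [87.5 24.9 19.5]
  top 723 [-56.4 -25.   11.5] [56.3  5.  15.3] [86.6 23.2 19.7]
s4 core 531 [-54.2 -23.1 -12.1] [59.8 17.4  7.7] [90.  29.7 15.9]
  top 220 [-54.5 -24.2  11.5] [44.6  7.5 14.1] [88.6 32.9 17.5]
top0 bed 908 [  4.2 -16.3  -5.4] [73.7  1.5  0.1] [140.8  19.7   5. ]
   blue 348 [ -5.2 -32.2 -13.1] [27.4 12.7 17.1] [75.7 37.5 40. ]
   upper [ 80.8 -16.7  -5.3] [104.1   0.9   0. ] [128.6  19.3   4.7]
   cheek tops +y [38.  35.3 35.5] -y [ 37.9 -30.   36.2]
t1 bed 915 [  3.8 -16.4  -5.7] [74.3  1.7 -0.2] [140.5  19.9   5.3]
   blue 337 [ -5.6 -32.1 -13.4] [27.2 17.2 16. ] [75.5 37.5 40. ]
   upper [ 81.6 -16.7  -5.6] [105.2   0.9  -0.2] [128.9  18.9   5. ]
   cheek tops +y [39.3 35.3 35.1] -y [ 37.9 -30.6  36.3]
scene0 bed 207 [ 38.5 -13.2  -7.4] [100.9   6.4   0.2] [142.6  21.6   3.1]
   blue 449 [ -0.1 -30.3 -14.2] [42.1 36.1 12.6] [77.7 42.1 35.3]
   upper [ 80.5 -12.1  -7.1] [105.5  10.4   0.4] [128.9  22.8   3. ]
   cheek tops +y [52.8 38.8 31. ] -y [ 40.2 -27.   30.1]
s2 bed 208 [ 35.3 -13.   -6.8] [100.6   7.1   0.3] [143.5  22.2   2.8]
   blue 445 [ -0.8 -30.2 -14.8] [42.8 35.7 12. ] [77.  41.9 35.3]
   upper [ 80.9 -10.8  -6.6] [104.9  10.4   0.4] [128.9  22.4   2.4]
   cheek tops +y [53.  39.2 30.6] -y [ 40.7 -27.1  29.2]
```

The frames agree to within about 2 mm; the bed lies 2 mm further to +y, so I've corrected for that. From the TCP, bed-frame offsets are now -36, +7.3 and down 108 in total.

send_rows:
  increments:
    - [-9,2,17,0,0,0]
    - [-9,2,17,0,0,0]
    - [-9,2,17,0,0,0]
    - [-9,1.3,17,0,0,0]
    - [0,0,0,0,0,0]

```text
time: 16.62
tool_pos: [610.0, -252.9, 168.7]
tcp_rot: [-179.9, -29.8, -8.1]
ft_force: [-0.6, -0.3, -1.2]
finger_gap: 48.3
grip_force: 113.7
```

send_rows:
  increments:
    - [0,0,0,0,0,0]
    - [0,0,0,0,0,0]

```text
time: 16.88
tool_pos: [612.2, -254.1, 173.9]
tcp_rot: [179.9, -30.1, -7.9]
ft_force: [-0.2, 0.7, -1.7]
finger_gap: 48.3
grip_force: 113.7
```

```bash
sed -i 's/528.9,-244.5/529.2,-242.5/' h.py
python3 - <<'E'
from h import *
np.set_printoptions(suppress=True,precision=1)
q=snap('scene','s5');e=r.sense();print((e['tool_pos']-BO)@BR,e['tcp_rot'])
cv2.imwrite('pics/c6.png',cv2.resize(q['img'][100:220,150:270],(480,480),interpolation=2))
E
```

```text
[122.    0.   43.7] [179.9 -30.1  -7.9]
```

View pics/c6.png

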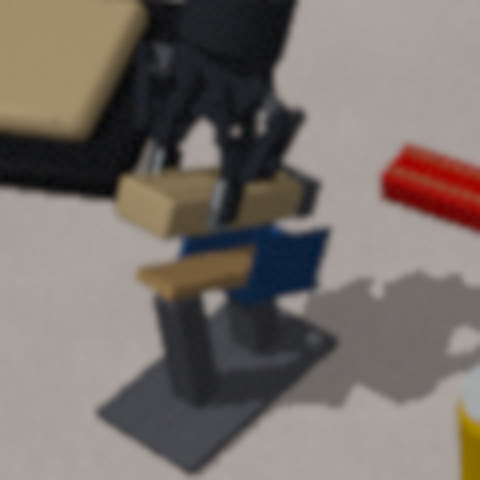

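The core at crop (215,200) hovers over the bed at (200,270), aligned and centred between the cheeks. I'll lower it slowly.

send_rows:
  increments:
    - [0.5,0,8,0,0,0]
    - [0.5,0,8,0,0,0]
    - [0,0,8,0,0,0]
    - [0,0,6,0,0,0]
    - [0,0,3,0,0,0]

```text
time: 17.55
tool_pos: [628.7, -256.0, 143.4]
tcp_rot: [-180.0, -30.0, -8.0]
ft_force: [-0.4, -0.2, -2.0]
finger_gap: 48.2
grip_force: 113.7
```

send_rows:
  increments:
    - [0,0,2,0,0,0]
    - [0,0,0,0,0,0]
    - [0,0,1,0,0,0]
    - [0,0,0,0,0,0]

```text
time: 18.05
tool_pos: [630.2, -256.4, 141.9]
tcp_rot: [180.0, -30.0, -8.0]
ft_force: [-0.5, -0.6, -1.6]
finger_gap: 48.1
grip_force: 113.7
```

send_rows:
  increments:
    - [0,0,1,0,0,0]
    - [0,0,0,0,0,0]
    - [0,0,1,0,0,0]
    - [0,0,0,0,0,0]

```text
time: 18.55
tool_pos: [631.2, -256.5, 139.9]
tcp_rot: [-180.0, -30.0, -8.0]
ft_force: [0.2, -0.1, -0.9]
finger_gap: 48.5
grip_force: 113.7
```

send_rows:
  increments:
    - [0,0,1,0,0,0]
    - [0,0,0,0,0,0]
    - [0,0,0,0,0,0]

```text
time: 18.92
tool_pos: [631.7, -256.6, 139.1]
tcp_rot: [-180.0, -30.0, -8.0]
ft_force: [-0.2, 0.7, -1.5]
finger_gap: 47.9
grip_force: 113.7
```

send_rows:
  increments:
    - [0,0,1,0,0,0]
    - [0,0,0,0,0,0]

```text
time: 19.18
tool_pos: [632.2, -256.7, 138.3]
tcp_rot: [180.0, -30.0, -8.0]
ft_force: [0.1, 0.6, -2.1]
finger_gap: 48.4
grip_force: 113.8
```

send_rows:
  increments:
    - [0,0,1,0,0,0]
    - [0,0,0,0,0,0]

```text
time: 19.42
tool_pos: [632.4, -256.7, 138.2]
tcp_rot: [180.0, -30.0, -7.9]
ft_force: [-12.7, 4.1, 9.0]
finger_gap: 48.1
grip_force: 115.8
```

Contact with the bed is about 15 N, and bed-frame z matches. I'll ease the pressure, nudge the core down to the toe stop, then release.

send_rows:
  increments:
    - [0,0,-0.7,0,0,0]
    - [-1,0,0,0,0,0]
    - [-1,0,0,0,0,0]
    - [0,0,0,0,0,0]

```text
time: 19.92
tool_pos: [630.9, -256.6, 137.4]
tcp_rot: [180.0, -30.1, -8.0]
ft_force: [-0.0, -0.0, 2.3]
finger_gap: 48.2
grip_force: 113.9
```

send_rows:
  increments:
    - [0,0,0,0,0,0]
    - [0,0,0,0,0,0]
    - [0,0,0,0,0,0]
    - [0,0,0,0,0,0]
  grip: -0.6
  grip_force: 20

```text
time: 20.42
tool_pos: [630.6, -256.4, 136.9]
tcp_rot: [-180.0, -30.0, -8.0]
ft_force: [-0.8, 0.6, -0.4]
finger_gap: 68.5
grip_force: 0.0
```

send_rows:
  increments:
    - [0,0,-6,0,0,0]
    - [0,0,-12,0,0,0]
    - [0,0,-30,0,0,0]
    - [0,0,-50,0,0,0]
    - [0,0,-50,0,0,0]

```text
time: 21.05
tool_pos: [556.2, -245.9, 267.1]
tcp_rot: [180.0, -30.0, -8.0]
ft_force: [0.3, -0.9, 0.4]
finger_gap: 68.1
grip_force: 0.0
```

send_rows:
  increments:
    - [-50,0,0,0,0,0]
    - [-50,-30,0,0,0,0]
    - [-50,-50,0,0,0,0]
    - [0,-50,0,0,0,0]
    - [0,-50,0,0,0,0]

```text
time: 21.68
tool_pos: [457.5, -55.8, 193.9]
tcp_rot: [180.0, -30.2, -8.1]
ft_force: [0.7, -0.4, 0.4]
finger_gap: 68.3
grip_force: 0.0
```

Run:
```python
from h import *
np.set_printoptions(suppress=True,precision=1)
pc=lambda Q:[np.percentile(Q,p,axis=0) for p in(2,50,98)]
print(r.sense()['time'])
for n in('top','scene'):
    s=snap(n,n[0]+'6');P=cloud(s);h=hsv(s);Q=(P-BO)@BR-[85,0,15]
    m=(h[...,0]<25)&(h[...,1]>60)&(abs(Q)<[100,45,30]).all(-1)
    k=m&(Q[...,2]>9);print(n,k.sum(),*pc(Q[k]))
    A=Q[k];c=np.linalg.lstsq(np.c_[A[:,:2],np.ones(len(A))],A[:,2],rcond=None)[0];print(c[:2]*57.3,cv2.minAreaRect(A[:,:2].astype(np.float32)))
a=load('t6')['img'];b=load('s6')['img']
cv2.imwrite('pics/c7.png',np.hstack([cv2.resize(a[150:280,330:460],(400,400),interpolation=2),cv2.resize(b[100:220,150:270],(400,400),interpolation=2)]))
```

```text
21.675
top 1356 [-57.2 -24.    9.9] [15.1  0.  14.8] [84.7 24.2 19.9]
[-0.3 -0.6] ((13.157485961914062, -0.2776069641113281), (51.76469802856445, 149.80484008789062), 89.68547821044922)
scene 309 [-49.  -16.9   9.7] [31.1  6.7 15.5] [86.4 26.7 18.1]
[-0.9 -2.8] ((16.265361785888672, 4.7079010009765625), (146.20333862304688, 47.190399169921875), 0.6834613680839539)
```

View pics/c7.png

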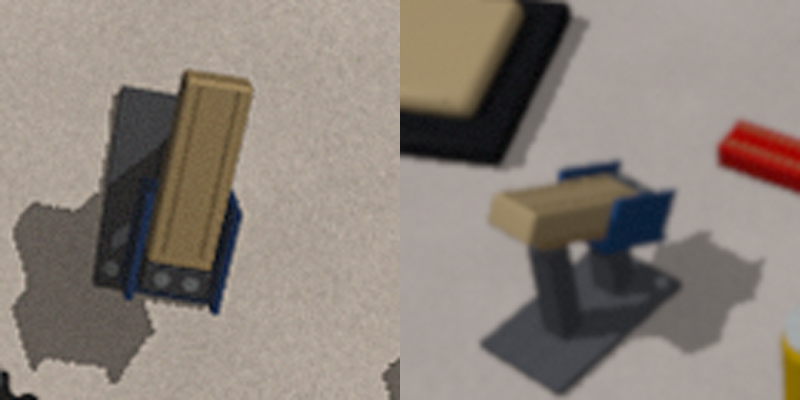

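The core lies on the bed between the cheeks with its bracket at the toe, crop (175,280). It is flat to within 1° in the top view, at x ≈ 85, y ≈ 0 and z ≈ 15 mm in the bed frame, and the gripper is clear.

send_rows:
  increments:
    - [0,0,0,0,0,0]
    - [0,0,0,0,0,0]
    - [0,0,0,0,0,0]

```text
time: 22.15
tool_pos: [457.6, -58.1, 193.0]
tcp_rot: [180.0, -30.0, -8.2]
ft_force: [-0.1, -0.5, -0.6]
finger_gap: 68.3
grip_force: 0.0
```

```bash
python3 -c "
from h import *
print(r.hand_in())"
```

```text
the job is handed in; nothing more can be done
None
```

I handed the job in at about 22 s; no verdict came back, but the last camera check had the tan core released on the gluing stand's bed, bracket end down at the toe stop, at about x 85, y 0, z 15 mm in the bed frame.

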